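# Put the mixed-up parts back in their own trays

### The job

The four things in the parts trays have been mixed up. Put each one back upright in the middle of its own tray - the blue box of screws in the blue tray, the yellow tape measure in the yellow one, the black caster (wheel up) in the black one, the steel bolt (on its head) in the white one - and knock none of them over. Each tray holds only one thing; the empty red tray is your spare place on the way, and is empty again at the end.

Things in the scene. Friction and masses are not known exactly. Their poses are not given: they have to be found in the camera images.
- screw_box: blue box of screws, 80 x 52 x 60 mm (x, y, z), about 0.3 kg. Origin: centre of its underside; z up. At the start its length (x) lies roughly along the tray's; grasp it across its 52 mm (y). Starts upright in a tray not its own.
- tape: yellow tape measure standing on edge, 35 x 81 x 61 mm (x, y, z), about 0.2 kg; its case is 32 mm thick in x and reaches from y = -27 to +40 mm, beyond it only the thin hook. Origin: underside, middle of the 81 mm; z up. At the start its y axis lies roughly along the tray's length; grasp it across its thickness (x). Starts upright in a tray not its own.
- wheel: small caster, black wheel over a grey plate, 45 x 58 x 62 mm, about 0.12 kg. Plate 45 x 55 x 2 mm; fork cheeks at x = -14 and +14 mm, y = -17 to 13, up to z = 43; wheel between them 20 mm wide, 50 across, axle at y = 4, z = 37. Origin: underside of the plate; z up. At the start its y lies roughly along the tray; grasp the fork across x (28 mm). Starts upright in a tray not its own.
- bolt: big bare steel bolt standing on its hexagonal head, 60 mm tall, about 0.09 kg. Head 28 x 24 mm, 10 mm high; above it the threaded shank, 16 mm in diameter. Origin: centre of the head's underside; z up. Grasp the shank from any side. Starts upright in a tray not its own.
- tray_blue: blue shallow rectangular parts tray, fixed to the table: 122 x 96 mm outside, 12 mm high, walls 5 mm thick (112 x 86 mm inside), floor 4 mm thick, and a half-round thumb tab 13 mm long at the middle of its -x end. Origin: centre of its underside, on the table; x is along its length, z up. Home of the box of screws.
- tray_yellow: yellow shallow rectangular parts tray, fixed to the table: 122 x 96 mm outside, 12 mm high, walls 5 mm thick (112 x 86 mm inside), floor 4 mm thick, and a half-round thumb tab 13 mm long at the middle of its -x end. Origin: centre of its underside, on the table; x is along its length, z up. Home of the tape measure.
- tray_black: black shallow rectangular parts tray, fixed to the table: 122 x 96 mm outside, 12 mm high, walls 5 mm thick (112 x 86 mm inside), floor 4 mm thick, and a half-round thumb tab 13 mm long at the middle of its -x end. Origin: centre of its underside, on the table; x is along its length, z up. Home of the caster.
- tray_white: white shallow rectangular parts tray, fixed to the table: 122 x 96 mm outside, 12 mm high, walls 5 mm thick (112 x 86 mm inside), floor 4 mm thick, and a half-round thumb tab 13 mm long at the middle of its -x end. Origin: centre of its underside, on the table; x is along its length, z up. Home of the bolt.
- tray_red: red shallow rectangular parts tray, fixed to the table: 122 x 96 mm outside, 12 mm high, walls 5 mm thick (112 x 86 mm inside), floor 4 mm thick, and a half-round thumb tab 13 mm long at the middle of its -x end. Origin: centre of its underside, on the table; x is along its length, z up. Spare: empty at the start and at the end.

How it is judged:
By the outcome, as a careful person would: the job done as asked, in the order asked, and still so for the second after the job is handed in, with the robot touching nothing.
It also fails if it takes over 144 s, if anything falls off the work surface, if the arm or the gripper's body presses on something with over 40 N, if the wrist force passes 120 N, or if a joint passes its speed limit or range.

### The arm

A 6-joint arm with a two-finger parallel gripper is mounted at the origin on a cart in front of the work surface, level with it; the furniture and walls round the work are solid. World frame = base frame: x ahead of the robot, y to its left, z up, the work surface at z = 0. Lengths are in m, angles in rad, forces in N, time in s.
With the tool pointing down it reaches from about 0.25 to 0.775 m from the base axis. Payload 4 kg.
Tool frame: the origin (TCP) lies on the centre line of the jaws, within the pads' length; the fingertips stand 25 mm ahead of it and the grasp point (between the pads) lies 6 mm ahead of it; z points along the fingers, y is the line along which they close (so a half turn about z gives the same grasp; the last joint's range is limited). The gripper opens to 94 mm and grips with 3 to 60 N. Pads are 16 mm wide; open, the fingers measure 119 mm over their backs; the gripper's body (75 mm by 177 mm) begins 78 mm behind the grasp point.
Start: joints at [1.04, 0.087, 1.371, -0, 1.684, -0.103], TCP at [0.228, 0.5, 0.208] pointing down, gripper open.
Joint ranges: [-3.1, 3.1], [-0.76, 2.03], [0.27, 2.55], [-1.08, 4.22], [0.17, 2.65], [-2.57, 2.57]. Speed limits (rad/s): [2.79, 2.79, 3.14, 3.14, 3.14, 3.14].

### API

Orientations are given as [roll, pitch, yaw] about the fixed x, y, z axes, in that order (R = Rz(yaw) Ry(pitch) Rx(roll)).
In Python, from bench import robot, imaging gives the robot as it stands. The module is installed in compiled form; this text tells all that it offers.
- The arm moves only by the tool drive_tool, never from a script. Its argument "series" is a list of rows, each a list of 3 entries, a list of its own where there are three numbers: the finger opening in m, from 0 to 0.094, then the shift along the tool's x, y, z in m, then the turn, a rotation vector about the tool's x, y, z in rad. A call has 1 to 5 rows; each row is the pose to reach, as a shift and turn from the pose commanded when the call began, along the tool's axes at that moment; what a row does not reach only later rows make up. A row lasts 1/8 s, in which the tool goes at most 62.5 mm and 10.7 degrees, less where a joint would pass 70% of its speed; a pose out of reach is approached as far as the arm can. A call with a gripper value outside its range is refused whole. The fingers move at their own pace and stop on an object; the grip force is fixed at half the most. Time passes only in rows, so rows that repeat a pose let the fingers close. It gives the time, the measured TCP pose, the force, the opening and the grip force at its end, in the units of the state.
- robot.get_obs(): the state, without advancing time (a new reading comes with each control period).
- imaging.snapshot(name): name is "side" or "top" or "wrist"; returns the picture (400x640x3 uint8, red, green, blue); there is no depth.
- imaging.get_calibration(name): a dict with "intrinsics" (3x3 intrinsics, pixels), "position" and "rotation" of the camera in the world. Camera axes: x right, y up, looking along -z (the intrinsics and any distortion apply to the point x, -y, -z); pixel columns grow to the right and rows downward; lengths in m; the calibration is good to about 2 mm. A picture is of the moment at which its call begins: read the wrist's pose just before it. get_calibration takes no time and is no camera call; for the wrist camera it gives the pose at the moment of the call.
- robot.close_job(): hands the job in; it is judged then, once.
The state is a dict: "time": time; "joint_positions": joint angles; "qvel": joint speeds; "joint_torque": joint torques, N m; "tool_pos": TCP position; "ee_rot": TCP orientation; "wrist_force": force on the tool from outside, world axes, zero at the start; "wrist_torque": the same for the moment, N m; "width": finger opening in m; "finger_force": force on a finger pad.
Only numpy, scipy, OpenCV 4.12 (cv2) and the standard library are available. Lean on these libraries where they do the work, as an engineer would, in place of code of your own. Each camera call takes 0.05 s, during which the arm holds its last target. There are 200 camera calls.

## Working session

There is one attempt and no reset: what is moved stays moved. The work goes in short steps, Python scripts to look and compute and a tool call to move; the robot and the scene stay as the last step left them, time stands still between calls to the robot, and variables do not carry over. Pictures are saved under pics/ and viewed, at most 14 in all, crops included, and the job is handed in when it is done.

Besides the shell and the picture viewer there is one more tool, called after "Emit:" by a JSON object that holds its "method" and its "body". drive_tool: Moves the arm, as the interface text tells. Its arguments: {"type":"object","properties":{"series":{"type":"array"}},"required":["series"]}

```bash
mkdir -p pics; python3 - <<'E'
from bench import robot, imaging
import cv2
o=robot.get_obs();print(o)
for n in("top","side"):
    im=imaging.snapshot(n);cv2.imwrite(f"pics/{n}0.png",im[:,:,::-1]);c=imaging.get_calibration(n);print(n,c)
E
```

```text
{'time': 0.0, 'joint_positions': array([ 1.03986903e+00,  8.79593624e-02,  1.37218338e+00, -6.03533406e-05,
        1.68360369e+00, -1.03091564e-01]), 'qvel': array([1.64927246e-03, 6.71513614e-05, 8.47856700e-04, 6.63826793e-04,
       3.45598492e-04, 1.11281637e-03]), 'joint_torque': array([-1.98774255e-04, -3.40190935e+01, -3.02421892e+01,  7.17311958e-02,
        3.29877832e-02, -1.64940998e-04]), 'tool_pos': array([0.22794934, 0.49996422, 0.20683774]), 'ee_rot': array([-3.13944413e+00, -1.61977885e-04,  2.71375002e+00]), 'wrist_force': array([-0.18361085,  0.13814812, -0.36446955]), 'wrist_torque': array([ 0.00302016,  0.04522237, -0.00267694]), 'finger_force': 0.0, 'width': 0.09364372184727025}
top {'intrinsics': array([[478.95537859,   0.        , 323.15151318],
       [  0.        , 478.95537859, 197.5184622 ],
       [  0.        ,   0.        ,   1.        ]]), 'position': array([ 0.4201117 , -0.1523825 ,  1.06920777]), 'rotation': array([ 0.08012834, -0.00432933, -1.58498686])}
side {'intrinsics': array([[399.81449245,   0.        , 315.5548422 ],
       [  0.        , 399.81449245, 197.64194534],
       [  0.        ,   0.        ,   1.        ]]), 'position': array([ 0.20221163, -0.80583336,  0.50301527]), 'rotation': array([ 0.9979974 , -0.02064588, -0.45213438])}
```

View pics/top0.png

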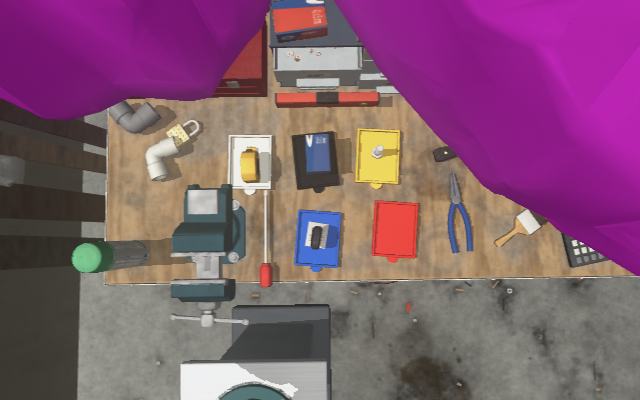

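View pics/side0.png

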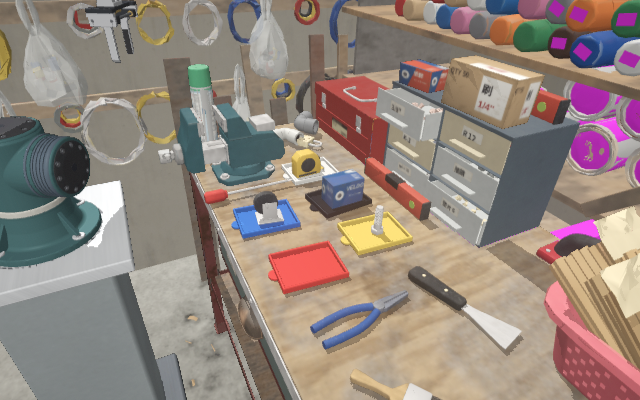

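The top view shows white (250,163, with the tape), black (317,160, with the box), yellow (378,156, with the bolt), blue (318,238, with the caster) and red (396,230, empty). The vise is at about (205,230). So two swaps go via red.

```bash
cat > h.py <<'E'
from bench import robot, imaging
import cv2, numpy as np
from scipy.spatial.transform import Rotation as R
def cam(c):
    return np.array(c["intrinsics"]),np.array(c["position"]),R.from_euler('xyz',c["rotation"]).as_matrix()
def p2w(c,uv,z):
    K,p,M=cam(c);uv=np.atleast_2d(np.array(uv,float))
    d=np.c_[(uv[:,0]-K[0,2])/K[0,0],-(uv[:,1]-K[1,2])/K[1,1],-np.ones(len(uv))]@M.T
    return p+d*((z-p[2])/d[:,2:3])
def w2p(c,X):
    K,p,M=cam(c);q=(np.atleast_2d(X)-p)@M
    return np.c_[K[0,2]-K[0,0]*q[:,0]/q[:,2],K[1,2]+K[1,1]*q[:,1]/q[:,2]]
E
python3 - <<'E'
from h import *
im=cv2.imread("pics/top0.png");c=imaging.get_calibration("top")
cv2.imwrite("pics/top0c.png",cv2.resize(im[120:275,220:430],None,fx=3.8,fy=3.8,interpolation=cv2.INTER_CUBIC))
s=cv2.imread("pics/side0.png")
cv2.imwrite("pics/side0c.png",cv2.resize(s[120:300,170:420],None,fx=3.2,fy=3.2,interpolation=cv2.INTER_CUBIC))
hsv=cv2.cvtColor(im,cv2.COLOR_BGR2HSV)
def rect(m,box,z):
    x0,y0,x1,y1=box;mm=np.zeros_like(m);mm[y0:y1,x0:x1]=m[y0:y1,x0:x1]
    k=max(cv2.findContours(mm,cv2.RETR_EXTERNAL,cv2.CHAIN_APPROX_NONE)[0],key=cv2.contourArea)[:,0]
    r=cv2.minAreaRect((p2w(c,k,z)[:,:2]*1000).astype(np.float32));return np.round(r[0],1),np.round(r[1],1),round(r[2],1)
I=lambda a,b:cv2.inRange(hsv,a,b)
print("red",rect(I((0,150,60),(8,255,255))|I((172,150,60),(180,255,255)),(365,190,425,270),.010))
print("yel",rect(I((20,100,60),(32,255,255)),(345,120,410,195),.010))
print("blue",rect(I((105,150,60),(125,255,255)),(288,203,348,275),.010))
print("white",rect(I((0,0,150),(180,60,255)),(222,128,280,198),.010))
print("black",rect(I((0,0,0),(180,255,60)),(285,125,348,195),.010))
print("tape",rect(I((18,140,60),(32,255,255)),(230,140,268,190),.03))
E
```

```text
red (array([ 427.4, -314.5]), array([ 97. , 133.7]), 85.4)
yel (array([ 591.6, -279.8]), array([ 97.7, 134.4]), 86.9)
blue (array([ 409.5, -143.6]), array([ 93. , 132.1]), 85.1)
white (array([589.5,   8. ]), array([118.7, 148.6]), 89.2)
black (array([ 597.5, -180.5]), array([77.5, 11.4]), 5.4)
tape (array([579.6,   5.7]), array([72.7, 31.9]), 3.9)
```

View pics/top0c.png

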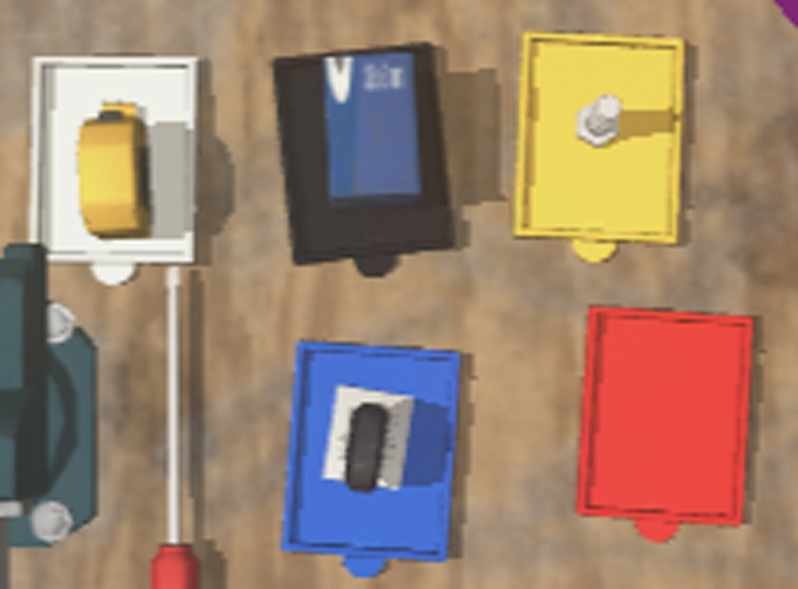

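View pics/side0c.png

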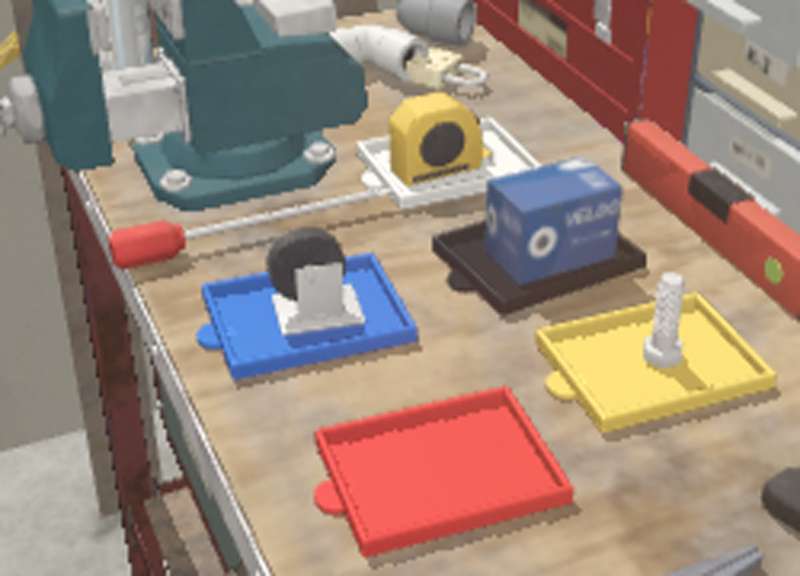

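The crops show the tape, box, bolt and caster upright in the wrong trays, with all tray corners clear. I'll turn the corner pixels into poses and get the vise height from both views.

```bash
python3 - <<'E'
from h import *
c=imaging.get_calibration("top");s=imaging.get_calibration("side")
o=lambda P:(np.array(P,float)+.5)/3.8-.5+[220,120]
def fit(n,P,z,L,W):
    # corners TL,TR,BR,BL : far-left.. ; local x toward far, y left
    w=p2w(c,o(P),z)[:,:2]; loc=np.array([[L,W],[L,-W],[-L,-W],[-L,W]])/2
    a=w-w.mean(0);M=a.T@loc; th=np.arctan2(M[1,0]-M[0,1],M[0,0]+M[1,1])
    Rm=np.array([[np.cos(th),-np.sin(th)],[np.sin(th),np.cos(th)]])
    print(n,np.round(w.mean(0)*1000,1),"yaw deg",round(np.degrees(th),1),"res",np.round(np.abs(a-loc@Rm.T).max()*1000,1))
fit("white",[(34,58),(199,58),(194,264),(28,262)],.012,.122,.096)
fit("black",[(274,60),(432,43),(455,247),(296,265)],.012,.122,.096)
fit("yellow",[(523,32),(685,38),(680,244),(514,237)],.012,.122,.096)
fit("blue",[(299,341),(461,352),(446,561),(282,549)],.012,.122,.096)
fit("red",[(591,306),(754,317),(742,525),(577,514)],.012,.122,.096)
fit("box",[(323,55),(412,55),(421,195),(330,199)],.064,.08,.052)
fit("plate",[(337,386),(413,397),(404,489),(324,478)],.006,.055,.045)
f=lambda n,u,z:print(n,np.round(p2w(c,o([u]),z)[0]*1000,1))
f("wheel top",(367,447),.064);f("bolt top",(607,104),.064);f("bolt head",(597,130),.010)
f("tape far top",(109,116),.06);f("tape near",(115,238),.02);f("tape L",(78,175),.035);f("hook",(120,105),.03)
def tri(a,b):
    A=p2w(c,a,0)[0];C0=c["position"];B=p2w(s,b,0)[0];S0=s["position"]
    d,e=A-C0,B-S0;t=np.linalg.lstsq(np.c_[d,-e],S0-C0,rcond=None)[0]
    print("tri",np.round(C0+d*t[0],3),np.round(S0+e*t[1],3))
tri([[207,203]],[[264,124]])
tri([[232,184]],[[284,148]])
so=lambda P:(np.array(P,float)+.5)/3.2-.5+[170,120]
# side check: bolt top, wheel top
print(np.round(w2p(s,[[.6,-.28,.064]]),1), so([[672,278]]), so([[435,95]]))
E
```

```text
white [587.1   4.5] yaw deg -1.4 res 0.9
black [ 589.1 -142.3] yaw deg 5.5 res 1.4
yellow [ 596.7 -281.1] yaw deg -3.2 res 0.6
blue [ 415.5 -144.5] yaw deg -5.0 res 1.1
red [ 433.5 -315.3] yaw deg -4.9 res 0.9
box [ 596.2 -147. ] yaw deg 1.9 res 1.5
plate [ 423.  -143.1] yaw deg -8.1 res 1.2
wheel top [ 417.6 -142.2   64. ]
bolt top [ 606.8 -278.8   64. ]
bolt head [ 601.4 -279.4   10. ]
tape far top [604.5   0.   60. ]
tape near [540.2   2.7  20. ]
tape L [575.1  21.6  35. ]
hook [616.3  -1.8  30. ]
tri [0.488 0.072 0.123] [0.496 0.069 0.123]
tri [0.532 0.033 0.068] [0.533 0.033 0.068]
[[376.3 208.1]] [[379.65625 206.53125]] [[305.59375 149.34375]]
```

```bash
cat >> h.py <<'E'
def go(x,y,z,yawdeg,o=None):
    o=o or robot.get_obs();M=R.from_euler('xyz',o["ee_rot"]);T=R.from_euler('xyz',[np.pi,0,np.radians(yawdeg)])
    print("t",round(o["time"],2),"at",np.round(o["tool_pos"],4),"w",round(o["width"],4),"-> shift",np.round(M.inv().apply(np.array([x,y,z])-o["tool_pos"]),4),"turn",np.round((M.inv()*T).as_rotvec(),4))
def seq(*ps):
    o=robot.get_obs()
    for p in ps: go(*p,o=o);o=dict(o,tool_pos=np.array(p[:3]),ee_rot=np.array([np.pi,0,np.radians(p[3])]))
E
python3 - <<'E'
from h import *
c=imaging.get_calibration("top");s=imaging.get_calibration("side")
C0=c["position"];S0=s["position"]
d=p2w(c,[[87,257]],0)[0]-C0;e=p2w(s,[[200,72]],0)[0]-S0
t=np.linalg.lstsq(np.c_[d,-e],S0-C0,rcond=None)[0];print(C0+d*t[0],S0+e*t[1])
seq((.228,.5,.36,155.5),(.36,.2,.36,172),(.423,-.143,.36,172),(.423,-.143,.2,172))
E
```

```text
[0.38877606 0.26411747 0.21038908] [0.39545019 0.26264766 0.20943275]
t 0.1 at [0.228  0.5    0.2069] w 0.094 -> shift [-0.     -0.0003 -0.1531] turn [-0.002  -0.0002 -0.0002]
t 0.1 at [0.228 0.5   0.36 ] w 0.094 -> shift [-0.2445 -0.2182 -0.    ] turn [ 0.     0.    -0.288]
t 0.1 at [0.36 0.2  0.36] w 0.094 -> shift [-0.1101 -0.3309 -0.    ] turn [0. 0. 0.]
t 0.1 at [ 0.423 -0.143  0.36 ] w 0.094 -> shift [ 0.   -0.    0.16] turn [0. 0. 0.]
```

Emit:
{"method": "drive_tool", "body": {"series": [[0.06, [0, 0, -0.05], [0, 0, 0]], [0.06, [0, 0, -0.1], [0, 0, 0]], [0.06, [0, 0, -0.153], [0, 0, 0]]]}}

```text
time: 0.48
tool_pos: [0.2279, 0.5001, 0.3616]
ee_rot: [-3.14, -0.0, 2.714]
wrist_force: [0.1, 0.8, 0.3]
width: 0.0674
finger_force: 0.0
```

Emit:
{"method": "drive_tool", "body": {"series": [[0.06, [-0.04, -0.036, 0], [0, 0, -0.058]], [0.06, [-0.08, -0.072, 0], [0, 0, -0.115]], [0.06, [-0.12, -0.108, 0], [0, 0, -0.173]], [0.06, [-0.16, -0.144, 0], [0, 0, -0.23]], [0.06, [-0.2, -0.18, 0], [0, 0, -0.288]]]}}

```text
time: 1.1
tool_pos: [0.3357, 0.252, 0.3605]
ee_rot: [-3.141, -0.0, 3.004]
wrist_force: [1.0, 0.2, 0.7]
width: 0.0602
finger_force: 0.0
```

```bash
python3 -c "
from h import *
seq((.423,-.143,.36,172),(.423,-.143,.16,172))"
```

```text
t 1.1 at [0.3357 0.252  0.3605] w 0.0602 -> shift [-0.1406 -0.3793  0.0006] turn [-0.0003 -0.0003  0.0021]
t 1.1 at [ 0.423 -0.143  0.36 ] w 0.0602 -> shift [ 0.  -0.   0.2] turn [0. 0. 0.]
```

Emit:
{"method": "drive_tool", "body": {"series": [[0.06, [-0.015, -0.04, 0], [0, 0, 0]], [0.06, [-0.03, -0.08, 0], [0, 0, 0]], [0.06, [-0.045, -0.12, 0], [0, 0, 0]], [0.06, [-0.06, -0.16, 0], [0, 0, 0]], [0.06, [-0.07, -0.19, 0], [0, 0, 0]]]}}

```text
time: 1.72
tool_pos: [0.3783, 0.0542, 0.3605]
ee_rot: [-3.141, -0.001, 3.001]
wrist_force: [0.2, 0.5, 0.1]
width: 0.0597
finger_force: 0.0
```

Emit:
{"method": "drive_tool", "body": {"series": [[0.06, [-0.015, -0.04, 0.03], [0, 0, 0]], [0.06, [-0.03, -0.08, 0.06], [0, 0, 0]], [0.06, [-0.045, -0.12, 0.1], [0, 0, 0]], [0.06, [-0.06, -0.16, 0.13], [0, 0, 0]], [0.06, [-0.07, -0.19, 0.16], [0, 0, 0]]]}}

```text
time: 2.35
tool_pos: [0.4208, -0.1436, 0.1992]
ee_rot: [3.141, -0.001, 3.001]
wrist_force: [0.4, -0.5, 0.4]
width: 0.0601
finger_force: 0.0
```

```bash
python3 -c "
from h import *
c=imaging.get_calibration('wrist');print(c)
im=imaging.snapshot('wrist')[:,:,::-1].copy()
for n,(x,y) in dict(wheel=(.423,-.143)).items():
  for z in(.006,.064):
    u=w2p(c,[[x,y,z]])[0];print(n,z,u)
cv2.imwrite('pics/w1.png',im)
seq((.423,-.143,.2,172),(.423,-.143,.044,172))"
```

```text
{'intrinsics': array([[282.30030562,   0.        , 322.01220443],
       [  0.        , 282.30030562, 202.41248686],
       [  0.        ,   0.        ,   1.        ]]), 'position': array([ 0.34179073, -0.13307018,  0.37730844]), 'rotation': array([-2.80069620e-01,  5.71501527e-04,  1.43068649e+00])}
wheel 0.006 [323.29236392 184.5387405 ]
wheel 0.064 [323.48388882 195.44258316]
t 2.4 at [ 0.4191 -0.1456  0.1944] w 0.0596 -> shift [-0.0034  0.0031 -0.0057] turn [-0.0001 -0.0087 -0.0039]
t 2.4 at [ 0.423 -0.143  0.2  ] w 0.0596 -> shift [ 0.    -0.     0.156] turn [0. 0. 0.]
```

View pics/w1.png

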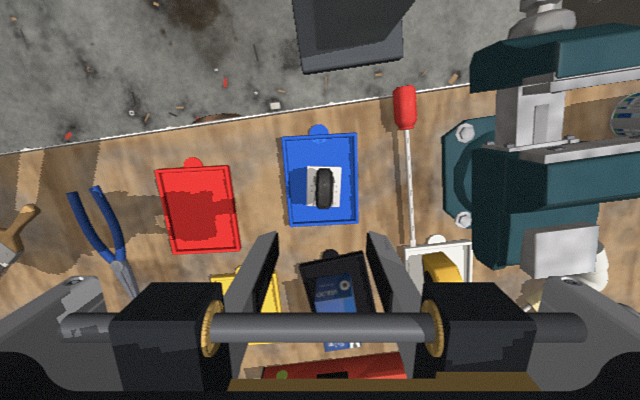

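The wrist view shows the caster at (323,188), where I predicted it, and aligned with the jaws. I'll descend.

Emit:
{"method": "drive_tool", "body": {"series": [[0.06, [-0.001, 0, 0.04], [0, 0, 0]], [0.06, [-0.001, 0, 0.08], [0, 0, 0]], [0.06, [-0.001, 0, 0.1], [0, 0, 0]], [0.06, [-0.001, 0, 0.1], [0, 0, 0]]]}}

```text
time: 2.9
tool_pos: [0.4207, -0.1412, 0.0992]
ee_rot: [3.14, -0.004, 3.002]
wrist_force: [0.6, -0.7, -0.8]
width: 0.06
finger_force: 0.0
```

```bash
python3 -c "
from h import *
seq((.423,-.143,.044,172),(.423,-.143,.2,172),(.4335,-.3153,.2,175.1))"
```

```text
t 2.9 at [ 0.4207 -0.1412  0.0992] w 0.06 -> shift [-0.0028 -0.0016  0.0552] turn [ 0.0017 -0.0045  0.    ]
t 2.9 at [ 0.423 -0.143  0.044] w 0.06 -> shift [-0.     0.    -0.156] turn [0. 0. 0.]
t 2.9 at [ 0.423 -0.143  0.2  ] w 0.06 -> shift [-0.0344 -0.1692 -0.    ] turn [ 0.      0.     -0.0541]
```

Emit:
{"method": "drive_tool", "body": {"series": [[0.06, [-0.003, -0.0015, 0.03], [0, -0.004, 0]], [0.06, [-0.003, -0.0015, 0.055], [0, -0.004, 0]], [0.06, [-0.003, -0.0015, 0.055], [0, -0.004, 0]]]}}

```text
time: 3.28
tool_pos: [0.4242, -0.1435, 0.0455]
ee_rot: [3.141, 0.002, 3.002]
wrist_force: [-0.1, -0.6, -0.1]
width: 0.06
finger_force: 0.0
```

Emit:
{"method": "drive_tool", "body": {"series": [[0, [0, 0, 0], [0, 0, 0]], [0, [0, 0, 0], [0, 0, 0]], [0, [0, 0, 0], [0, 0, 0]], [0, [0, 0, 0], [0, 0, 0]], [0, [0, 0, 0], [0, 0, 0]]]}}

```text
time: 3.9
tool_pos: [0.4254, -0.144, 0.0467]
ee_rot: [3.141, 0.005, 3.002]
wrist_force: [0.3, 2.0, 4.2]
width: 0.0263
finger_force: 29.9
```

Emit:
{"method": "drive_tool", "body": {"series": [[0, [0, 0, 0], [0, 0, 0]], [0, [0, 0, -0.01], [0, 0, 0]], [0, [0, 0, -0.04], [0, 0, 0]], [0, [0, 0, -0.08], [0, 0, 0]], [0, [0, 0, -0.11], [0, 0, 0]]]}}

```text
time: 4.53
tool_pos: [0.4244, -0.1445, 0.1574]
ee_rot: [-3.141, 0.004, 3.001]
wrist_force: [1.0, -0.3, -2.1]
width: 0.0262
finger_force: 29.9
```

```bash
python3 -c "
from h import *
seq((.4335,-.3153,.16,175.1),(.4335,-.3153,.044,175.1))"
```

```text
t 4.53 at [ 0.4244 -0.1445  0.1574] w 0.0262 -> shift [-0.0329 -0.1679 -0.0024] turn [-0.001   0.0043 -0.0546]
t 4.53 at [ 0.4335 -0.3153  0.16  ] w 0.0262 -> shift [ 0.    -0.     0.116] turn [0. 0. 0.]
```

Emit:
{"method": "drive_tool", "body": {"series": [[0, [-0.007, -0.035, 0], [0, 0, -0.011]], [0, [-0.015, -0.075, 0], [0, 0, -0.025]], [0, [-0.023, -0.12, 0], [0, 0, -0.04]], [0, [-0.03, -0.15, 0], [0, 0, -0.054]], [0, [-0.033, -0.168, 0], [0, 0, -0.054]]]}}

```text
time: 5.15
tool_pos: [0.4331, -0.3164, 0.1554]
ee_rot: [3.141, 0.002, 3.054]
wrist_force: [-0.1, -0.2, -1.9]
width: 0.0263
finger_force: 29.9
```

Emit:
{"method": "drive_tool", "body": {"series": [[0, [0, 0, 0], [0, 0, 0]], [0, [0, 0, 0.03], [0, 0, 0]], [0, [0, 0, 0.06], [0, 0, 0]], [0, [0, 0, 0.09], [0, 0, 0]], [0, [0, 0, 0.09], [0, 0, 0]]]}}

```text
time: 5.78
tool_pos: [0.4324, -0.3121, 0.0634]
ee_rot: [3.137, -0.001, 3.057]
wrist_force: [-0.2, 0.1, -1.0]
width: 0.0262
finger_force: 29.9
```

```bash
python3 -c "
from h import *
seq((.4335,-.3153,.048,175.1))"
```

```text
t 5.78 at [ 0.4324 -0.3121  0.0634] w 0.0262 -> shift [-0.0014 -0.0031  0.0154] turn [ 0.0044 -0.0014  0.001 ]
```

Emit:
{"method": "drive_tool", "body": {"series": [[0, [0, 0, 0.006], [0, 0, 0]], [0, [0, 0, 0.012], [0, 0, 0]], [0, [0, 0, 0.0155], [0, 0, 0]], [0, [0, 0, 0.0155], [0, 0, 0]]]}}

```text
time: 6.28
tool_pos: [0.4341, -0.3151, 0.0506]
ee_rot: [-3.142, 0.004, 3.056]
wrist_force: [-0.1, 0.3, -0.7]
width: 0.0265
finger_force: 29.9
```

Emit:
{"method": "drive_tool", "body": {"series": [[0.05, [0, 0, 0], [0, 0, 0]], [0.06, [0, 0, 0], [0, 0, 0]], [0.06, [0, 0, 0], [0, 0, 0]], [0.06, [0, 0, 0], [0, 0, 0]], [0.06, [0, 0, 0], [0, 0, 0]]]}}

```text
time: 6.9
tool_pos: [0.4342, -0.3151, 0.0506]
ee_rot: [-3.141, 0.004, 3.056]
wrist_force: [0.1, 0.0, -0.4]
width: 0.0602
finger_force: 0.0
```

```bash
python3 -c "
from h import *
print(robot.get_obs()['wrist_force'])
seq((.4335,-.3153,.2,175.1),(.5962,-.147,.2,181.9),(.5962,-.147,.046,181.9))"
```

```text
[ 0.09390636  0.04530936 -0.38856975]
t 6.9 at [ 0.4342 -0.3151  0.0506] w 0.0602 -> shift [ 1.000e-04 -3.000e-04 -1.494e-01] turn [-0.0002  0.004  -0.0002]
t 6.9 at [ 0.4335 -0.3153  0.2   ] w 0.0602 -> shift [-0.1477  0.1816  0.    ] turn [-0.      0.     -0.1187]
t 6.9 at [ 0.5962 -0.147   0.2   ] w 0.0602 -> shift [ 0.    -0.     0.154] turn [0. 0. 0.]
```

Emit:
{"method": "drive_tool", "body": {"series": [[0.06, [0, 0, -0.03], [0, 0.004, 0]], [0.06, [0, 0, -0.08], [0, 0.004, 0]], [0.094, [0, 0, -0.12], [0, 0.004, 0]], [0.094, [0, 0, -0.15], [0, 0.004, 0]]]}}

```text
time: 7.4
tool_pos: [0.4339, -0.3153, 0.203]
ee_rot: [-3.14, 0.002, 3.056]
wrist_force: [-0.4, -0.4, -0.7]
width: 0.0763
finger_force: 0.0
```

Emit:
{"method": "drive_tool", "body": {"series": [[0.094, [-0.03, 0.036, 0], [0, 0, -0.024]], [0.094, [-0.06, 0.072, 0], [0, 0, -0.048]], [0.094, [-0.09, 0.11, 0], [0, 0, -0.072]], [0.094, [-0.12, 0.146, 0], [0, 0, -0.1]], [0.094, [-0.1475, 0.181, 0], [0, 0, -0.119]]]}}

```text
time: 8.02
tool_pos: [0.597, -0.1461, 0.2004]
ee_rot: [-3.141, -0.0, -3.108]
wrist_force: [1.1, -0.6, -0.6]
width: 0.094
finger_force: 0.0
```

Emit:
{"method": "drive_tool", "body": {"series": [[0.094, [0, 0, 0], [0, 0, 0]], [0.094, [0, 0, 0], [0, 0, 0]]]}}

```text
time: 8.28
tool_pos: [0.5957, -0.1477, 0.2003]
ee_rot: [-3.141, -0.001, -3.108]
wrist_force: [-0.4, -0.0, -0.3]
width: 0.0943
finger_force: 0.0
```

```bash
python3 -c "
from h import *
c=imaging.get_calibration('wrist')
im=imaging.snapshot('wrist')[:,:,::-1].copy()
for P in ([(.5962,-.147,.064)],[(.5962+.04,-.147,.064)],[(.601,-.279,.064)],[(.58,.005,.065)]): print(w2p(c,P))
cv2.imwrite('pics/w2.png',im)
seq((.5962,-.147,.2,181.9),(.5962,-.147,.046,181.9))"
```

```text
[[323.53167525 194.03407226]]
[[322.33495568 226.64108426]]
[[208.67892593 194.24551058]]
[[457.98050212 184.89051591]]
t 8.32 at [ 0.5955 -0.1481  0.2005] w 0.0942 -> shift [-0.0008  0.0011  0.0005] turn [-0.0005 -0.0005 -0.0009]
t 8.32 at [ 0.5962 -0.147   0.2   ] w 0.0942 -> shift [ 0.    -0.     0.154] turn [0. 0. 0.]
```

View pics/w2.png

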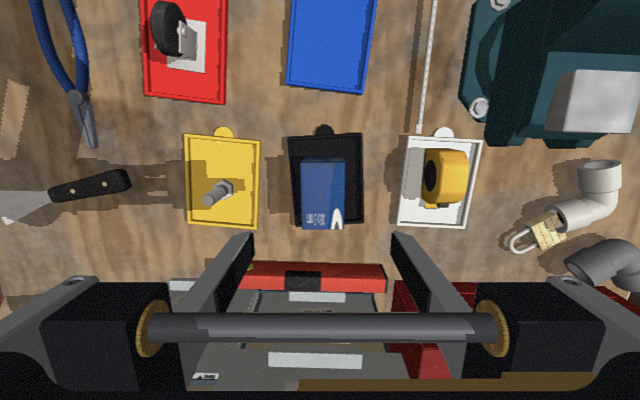

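The wrist view shows the box top centred at (323,194), exactly as predicted, and the caster standing in red. Grasping the box.

Emit:
{"method": "drive_tool", "body": {"series": [[0.094, [-0.0008, 0.001, 0.04], [0, 0, 0]], [0.094, [-0.0008, 0.001, 0.08], [0, 0, 0]], [0.094, [-0.0008, 0.001, 0.12], [0, 0, 0]], [0.094, [-0.0008, 0.001, 0.145], [0, 0, 0]], [0.094, [-0.0008, 0.001, 0.152], [0, 0, 0]]]}}

```text
time: 8.95
tool_pos: [0.5947, -0.1472, 0.0465]
ee_rot: [3.141, -0.004, -3.111]
wrist_force: [-0.9, -0.2, 0.3]
width: 0.0939
finger_force: 0.0
```

Emit:
{"method": "drive_tool", "body": {"series": [[0.07, [0, 0, 0], [0, 0, 0]], [0, [0, 0, 0], [0, 0, 0]], [0, [0, 0, 0], [0, 0, 0]], [0, [0, 0, 0], [0, 0, 0]], [0, [0, 0, 0], [0, 0, 0]]]}}

```text
time: 9.57
tool_pos: [0.5971, -0.1464, 0.0491]
ee_rot: [-3.141, 0.001, -3.108]
wrist_force: [0.4, 0.5, 1.6]
width: 0.0519
finger_force: 30.0
```

Emit:
{"method": "drive_tool", "body": {"series": [[0, [0, 0, 0], [0, 0, 0]], [0, [0, 0, 0], [0, 0, 0]]]}}

```text
time: 9.82
tool_pos: [0.5971, -0.1464, 0.0491]
ee_rot: [-3.141, 0.001, -3.108]
wrist_force: [-0.6, -0.5, 3.2]
width: 0.0512
finger_force: 30.0
```

Emit:
{"method": "drive_tool", "body": {"series": [[0, [0, 0, -0.01], [0, 0, 0]], [0, [0, 0, -0.03], [0, 0, 0]], [0, [0, 0, -0.06], [0, 0, 0]], [0, [0, 0, -0.09], [0, 0, 0]], [0, [0, 0, -0.12], [0, 0, 0]]]}}

```text
time: 10.45
tool_pos: [0.5962, -0.146, 0.1686]
ee_rot: [3.141, -0.002, -3.108]
wrist_force: [0.6, -0.1, -2.2]
width: 0.0519
finger_force: 30.0
```

```bash
python3 -c "
from h import *
seq((.4155,-.1445,.166,175),(.4155,-.1445,.046,175))"
```

```text
t 10.45 at [ 0.5962 -0.146   0.1686] w 0.0519 -> shift [0.1805 0.0075 0.003 ] turn [ 0.0006 -0.0021  0.1205]
t 10.45 at [ 0.4155 -0.1445  0.166 ] w 0.0519 -> shift [ 0.   -0.    0.12] turn [0. 0. 0.]
```

Emit:
{"method": "drive_tool", "body": {"series": [[0, [0.03, 0.001, 0], [0, 0, 0.02]], [0, [0.07, 0.003, 0], [0, 0, 0.05]], [0, [0.11, 0.005, 0], [0, 0, 0.08]], [0, [0.15, 0.007, 0], [0, 0, 0.11]], [0, [0.18, 0.0075, 0], [0, -0.002, 0.1205]]]}}

```text
time: 11.08
tool_pos: [0.4146, -0.1443, 0.168]
ee_rot: [3.141, 0.0, 3.054]
wrist_force: [-0.3, 0.4, -3.0]
width: 0.0516
finger_force: 30.0
```

Emit:
{"method": "drive_tool", "body": {"series": [[0, [0, 0, 0.02], [0, 0, 0]], [0, [0, 0, 0.05], [0, 0, 0]], [0, [0, 0, 0.08], [0, 0, 0]], [0, [0, 0, 0.1], [0, 0, 0]], [0, [0, 0, 0.1], [0, 0, 0]]]}}

```text
time: 11.7
tool_pos: [0.4148, -0.1437, 0.0664]
ee_rot: [3.139, -0.003, 3.054]
wrist_force: [-1.4, 0.5, -3.1]
width: 0.0518
finger_force: 30.0
```

Emit:
{"method": "drive_tool", "body": {"series": [[0, [0, 0, 0], [0, 0, 0]], [0, [0, 0, 0], [0, 0, 0]]]}}

```text
time: 11.95
tool_pos: [0.4177, -0.1452, 0.0699]
ee_rot: [-3.141, 0.004, 3.054]
wrist_force: [-0.5, 0.4, -3.9]
width: 0.0518
finger_force: 30.0
```

```bash
python3 -c "
from h import *
seq((.4155,-.1445,.0495,175))"
```

```text
t 11.95 at [ 0.4177 -0.1452  0.0699] w 0.0518 -> shift [0.0023 0.0005 0.0204] turn [-0.0009  0.0043  0.    ]
```

Emit:
{"method": "drive_tool", "body": {"series": [[0, [0.001, 0, 0.008], [0, 0.004, 0]], [0, [0.002, 0, 0.014], [0, 0.004, 0]], [0, [0.002, 0, 0.018], [0, 0.004, 0]], [0, [0.002, 0, 0.02], [0, 0.004, 0]], [0, [0.002, 0, 0.02], [0, 0.004, 0]]]}}

```text
time: 12.58
tool_pos: [0.4149, -0.1446, 0.0491]
ee_rot: [-3.142, -0.002, 3.054]
wrist_force: [-1.8, 1.5, 1.8]
width: 0.0514
finger_force: 30.0
```

Emit:
{"method": "drive_tool", "body": {"series": [[0.06, [0, 0, 0], [0, 0, 0]], [0.08, [0, 0, 0], [0, 0, 0]], [0.08, [0, 0, 0], [0, 0, 0]], [0.08, [0, 0, 0], [0, 0, 0]], [0.08, [0, 0, 0], [0, 0, 0]]]}}

```text
time: 13.2
tool_pos: [0.415, -0.1447, 0.0486]
ee_rot: [-3.142, -0.002, 3.054]
wrist_force: [0.1, 0.2, 0.4]
width: 0.0801
finger_force: 0.0
```

Emit:
{"method": "drive_tool", "body": {"series": [[0.08, [0, 0, -0.03], [0, 0, 0]], [0.08, [0, 0, -0.08], [0, 0, 0]], [0.06, [0, 0, -0.12], [0, 0, 0]], [0.06, [0, 0, -0.15], [0, 0, 0]], [0.06, [0, 0, -0.15], [0, 0, 0]]]}}

```text
time: 13.82
tool_pos: [0.4167, -0.1454, 0.2012]
ee_rot: [-3.139, 0.004, 3.054]
wrist_force: [-0.2, 0.7, 0.7]
width: 0.0605
finger_force: 0.0
```

```bash
python3 -c "
from h import *
seq((.4342,-.3151,.2,175.1),(.4342,-.3151,.047,175.1))"
```

```text
t 13.82 at [ 0.4167 -0.1454  0.2012] w 0.0605 -> shift [-0.0322 -0.1676  0.0017] turn [-0.0023  0.0037 -0.0017]
t 13.82 at [ 0.4342 -0.3151  0.2   ] w 0.0605 -> shift [ 0.    -0.     0.153] turn [0. 0. 0.]
```

Now the caster from red to black.

Emit:
{"method": "drive_tool", "body": {"series": [[0.06, [-0.007, -0.035, 0], [0, 0, 0]], [0.06, [-0.015, -0.075, 0], [0, 0, 0]], [0.06, [-0.023, -0.12, 0], [0, 0, 0]], [0.06, [-0.03, -0.155, 0], [0, 0, 0]], [0.06, [-0.032, -0.168, 0], [0, 0.003, -0.002]]]}}

```text
time: 14.45
tool_pos: [0.4315, -0.3156, 0.1957]
ee_rot: [3.139, -0.009, 3.054]
wrist_force: [-0.6, 0.6, 0.8]
width: 0.0596
finger_force: 0.0
```

Emit:
{"method": "drive_tool", "body": {"series": [[0.06, [0, 0, 0.03], [0, 0, 0]], [0.06, [0, 0, 0.07], [0, 0, 0]], [0.06, [0, 0, 0.09], [0, 0, 0]], [0.06, [0, 0, 0.09], [0, 0, 0]], [0.06, [0, 0, 0.09], [0, 0, 0]]]}}

```text
time: 15.08
tool_pos: [0.4324, -0.3145, 0.1092]
ee_rot: [-3.141, -0.004, 3.057]
wrist_force: [0.4, -1.0, -0.1]
width: 0.06
finger_force: 0.0
```

```bash
python3 -c "
from h import *
seq((.4342,-.3151,.047,175.1))"
```

```text
t 15.07 at [ 0.4324 -0.3145  0.1092] w 0.06 -> shift [-0.0021 -0.0004  0.0622] turn [-0.0004 -0.0042  0.0009]
```

Emit:
{"method": "drive_tool", "body": {"series": [[0.06, [-0.001, 0, 0.02], [0, -0.004, 0]], [0.06, [-0.002, 0, 0.045], [0, -0.004, 0]], [0.06, [-0.002, 0, 0.062], [0, -0.004, 0]], [0.06, [-0.002, 0, 0.062], [0, -0.004, 0]]]}}

```text
time: 15.58
tool_pos: [0.4332, -0.3144, 0.0457]
ee_rot: [3.14, -0.003, 3.056]
wrist_force: [-0.8, -0.3, -0.1]
width: 0.0604
finger_force: 0.0
```

Emit:
{"method": "drive_tool", "body": {"series": [[0, [0, 0, 0], [0, 0, 0]], [0, [0, 0, 0], [0, 0, 0]], [0, [0, 0, 0], [0, 0, 0]], [0, [0, 0, 0], [0, 0, 0]], [0, [0, 0, 0], [0, 0, 0]]]}}

```text
time: 16.2
tool_pos: [0.4339, -0.3149, 0.047]
ee_rot: [-3.141, -0.0, 3.056]
wrist_force: [-0.9, 1.2, 2.8]
width: 0.026
finger_force: 29.9
```

Emit:
{"method": "drive_tool", "body": {"series": [[0, [0, 0, 0], [0, 0, 0]], [0, [0, 0, -0.01], [0, 0, 0]], [0, [0, 0, -0.04], [0, 0, 0]], [0, [0, 0, -0.08], [0, 0, 0]], [0, [0, 0, -0.12], [0, 0, 0]]]}}

```text
time: 16.82
tool_pos: [0.4334, -0.3148, 0.1674]
ee_rot: [3.141, -0.002, 3.056]
wrist_force: [0.0, -0.4, -1.2]
width: 0.026
finger_force: 29.9
```

Emit:
{"method": "drive_tool", "body": {"series": [[0, [0, 0, -0.03], [0, 0, 0]], [0, [0, 0, -0.03], [0, 0, 0]]]}}

```text
time: 17.08
tool_pos: [0.4349, -0.3161, 0.1995]
ee_rot: [-3.138, 0.004, 3.056]
wrist_force: [0.1, 0.3, -1.6]
width: 0.0259
finger_force: 29.9
```

```bash
python3 -c "
from h import *
seq((.5891,-.1423,.2,185.5),(.5891,-.1423,.047,185.5))"
```

```text
t 17.07 at [ 0.4349 -0.3161  0.1995] w 0.0259 -> shift [-0.1388  0.1863 -0.0007] turn [-0.0043  0.0036 -0.1814]
t 17.07 at [ 0.5891 -0.1423  0.2   ] w 0.0259 -> shift [-0.    -0.     0.153] turn [0. 0. 0.]
```

Emit:
{"method": "drive_tool", "body": {"series": [[0, [-0.02, 0.027, 0], [0, 0, -0.03]], [0, [-0.055, 0.073, 0], [0, 0, -0.07]], [0, [-0.09, 0.12, 0], [0, 0, -0.12]], [0, [-0.125, 0.166, 0], [0, 0, -0.165]], [0, [-0.14, 0.186, 0], [0, 0, -0.1814]]]}}

```text
time: 17.7
tool_pos: [0.5897, -0.1386, 0.1931]
ee_rot: [3.139, -0.005, -3.042]
wrist_force: [-0.1, -0.3, -1.2]
width: 0.0266
finger_force: 29.9
```

Emit:
{"method": "drive_tool", "body": {"series": [[0, [0, 0, 0.02], [0, 0, 0]], [0, [0, 0, 0.06], [0, 0, 0]], [0, [0, 0, 0.1], [0, 0, 0]], [0, [0, 0, 0.125], [0, 0, 0]], [0, [0, 0, 0.13], [0, 0, 0]]]}}

```text
time: 18.32
tool_pos: [0.586, -0.1406, 0.0614]
ee_rot: [3.138, -0.009, -3.046]
wrist_force: [-0.8, 0.2, -1.7]
width: 0.0264
finger_force: 29.9
```

Emit:
{"method": "drive_tool", "body": {"series": [[0, [0, 0, 0], [0, 0, 0]], [0, [0, 0, 0], [0, 0, 0]], [0, [0, 0, 0], [0, 0, 0]]]}}

```text
time: 18.7
tool_pos: [0.5899, -0.1418, 0.0679]
ee_rot: [-3.141, 0.002, -3.046]
wrist_force: [-0.0, -0.4, -1.9]
width: 0.026
finger_force: 29.9
```

```bash
python3 -c "
from h import *
seq((.591,-.1423,.0475,185.5))"
```

```text
t 18.7 at [ 0.5899 -0.1418  0.0679] w 0.026 -> shift [-0.001  -0.0006  0.0204] turn [-0.001   0.0015  0.0001]
```

Emit:
{"method": "drive_tool", "body": {"series": [[0, [-0.001, 0, 0.006], [0, 0, 0]], [0, [-0.001, 0, 0.012], [0, 0, 0]], [0, [-0.001, 0, 0.017], [0, 0, 0]], [0, [-0.001, 0, 0.02], [0, 0, 0]], [0, [-0.001, 0, 0.02], [0, 0, 0]]]}}

```text
time: 19.32
tool_pos: [0.5898, -0.1412, 0.0471]
ee_rot: [3.141, -0.001, -3.045]
wrist_force: [-2.6, 2.2, 2.4]
width: 0.0258
finger_force: 29.9
```

Emit:
{"method": "drive_tool", "body": {"series": [[0.04, [0, 0, 0], [0, 0, 0]], [0.06, [0, 0, 0], [0, 0, 0]], [0.06, [0, 0, 0], [0, 0, 0]], [0.06, [0, 0, 0], [0, 0, 0]], [0.06, [0, 0, 0], [0, 0, 0]]]}}

```text
time: 19.95
tool_pos: [0.59, -0.1415, 0.0463]
ee_rot: [3.142, -0.001, -3.046]
wrist_force: [0.4, -0.1, -0.1]
width: 0.06
finger_force: 0.0
```

Emit:
{"method": "drive_tool", "body": {"series": [[0.06, [0, 0, -0.03], [0, 0, 0]], [0.06, [0, 0, -0.08], [0, 0, 0]], [0.06, [0, 0, -0.12], [0, 0, 0]], [0.06, [0, 0, -0.15], [0, 0, 0]], [0.06, [0, 0, -0.15], [0, 0, 0]]]}}

```text
time: 20.58
tool_pos: [0.5917, -0.1419, 0.1998]
ee_rot: [-3.139, 0.005, -3.045]
wrist_force: [0.0, 0.0, 0.0]
width: 0.0599
finger_force: 0.0
```

```bash
python3 -c "
from h import *
c=imaging.get_calibration('wrist')
im=imaging.snapshot('wrist')[:,:,::-1].copy();cv2.imwrite('pics/w3.png',im)
print(c['position'],c['rotation'])
for P in ([(.58,.005,.065)],[(.58+.03,.005,.065)],[(.5891,-.1423,.012)],[(.4155,-.1445,.064)]): print(w2p(c,P))
seq((.58,.004,.2,178.6),(.58,.004,.054,178.6))"
```

```text
[ 0.51109585 -0.15013011  0.37739885] [-0.28636081  0.00358378  1.66785293]
[[452.1855237 195.5179634]]
[[446.38934681 220.10302317]]
[[323.18169392 181.19609512]]
[[338.49518478  17.63348677]]
t 20.62 at [ 0.5906 -0.1416  0.1971] w 0.0599 -> shift [-0.0034  0.1459 -0.003 ] turn [-0.0007  0.0012  0.1206]
t 20.62 at [0.58  0.004 0.2  ] w 0.0599 -> shift [ 0.    -0.     0.146] turn [0. 0. 0.]
```

View pics/w3.png

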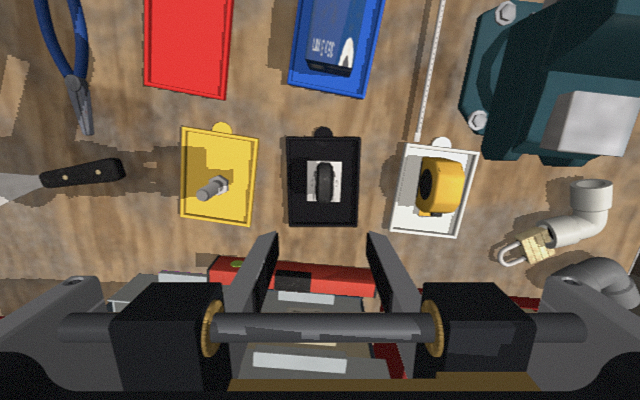

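The wrist view shows the box in blue and the caster centred in black (323,181). Next I'll go over the tape at (440,190).

Emit:
{"method": "drive_tool", "body": {"series": [[0.06, [0, 0.03, 0], [0, 0, 0.012]], [0.06, [0, 0.07, 0], [0, 0, 0.03]], [0.06, [0, 0.11, 0], [0, 0, 0.05]], [0.06, [0, 0.14, 0], [0, 0, 0.06]], [0.06, [0, 0.146, 0], [0, 0, 0.06]]]}}

```text
time: 21.25
tool_pos: [0.5749, 0.0054, 0.1938]
ee_rot: [3.141, -0.005, -3.103]
wrist_force: [-0.5, -0.7, 0.0]
width: 0.0597
finger_force: 0.0
```

Emit:
{"method": "drive_tool", "body": {"series": [[0.06, [0, 0, 0], [0, 0, 0]], [0.06, [0, 0, 0], [0, 0, 0]], [0.06, [0, 0, 0], [0, 0, 0]]]}}

```text
time: 21.62
tool_pos: [0.5762, 0.0028, 0.1961]
ee_rot: [-3.142, -0.001, -3.107]
wrist_force: [0.2, 0.1, -1.3]
width: 0.06
finger_force: 0.0
```

```bash
python3 -c "
from h import *
c=imaging.get_calibration('wrist')
im=imaging.snapshot('wrist')[:,:,::-1].copy();cv2.imwrite('pics/w4.png',cv2.resize(im[120:240,240:400],None,fx=5,fy=5,interpolation=cv2.INTER_CUBIC))
# overlay-free prediction of the case top/base outline for x0=.58,y0=.0056 and yaws
for yw in (0,4):
  t=np.radians(yw+180)
  for z,ys in((.060,(-.015,.03)),(.006,(-.027,.04))):
    P=[(.58-np.sin(t)*0+np.cos(t)*0+ (np.cos(t-np.pi/2)*a-np.sin(t-np.pi/2)*b)*1,.0056+(np.sin(t-np.pi/2)*a+np.cos(t-np.pi/2)*b),z) for a in(-.016,.016) for b in ys]
    print(yw,z,np.round((w2p(c,P)-[240,120])*5).tolist(),np.round(P,3).tolist()[0])
seq((.578,.0056,.2,182))"
```

```text
0 0.06 [[355.0, 444.0], [360.0, 253.0], [492.0, 449.0], [503.0, 258.0]] [0.595, -0.01, 0.06]
0 0.006 [[362.0, 427.0], [368.0, 180.0], [479.0, 431.0], [492.0, 184.0]] [0.607, -0.01, 0.006]
4 0.06 [[360.0, 449.0], [351.0, 258.0], [497.0, 444.0], [493.0, 253.0]] [0.596, -0.009, 0.06]
4 0.006 [[369.0, 431.0], [358.0, 184.0], [486.0, 427.0], [481.0, 180.0]] [0.608, -0.008, 0.006]
t 21.68 at [0.5763 0.0029 0.1963] w 0.06 -> shift [-0.0018  0.0026 -0.0037] turn [-0.     -0.001  -0.0001]
```

View pics/w4.png

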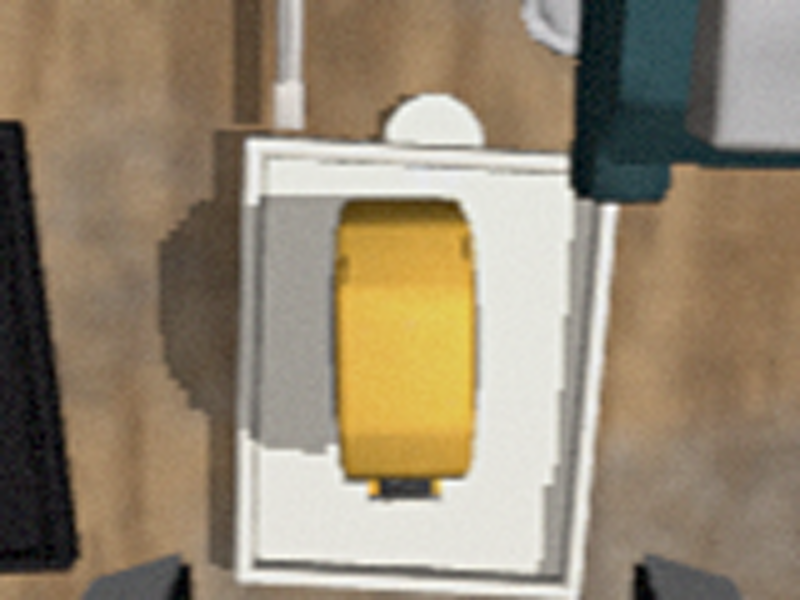

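The crop shows the tape centred at about (407,339) and parallel to the jaws, so it's within 1 mm of the gripper. I'll check vise clearance against the gripper body before going down.

```bash
python3 -c "
from h import *
c=imaging.get_calibration('wrist')
for u in([580,198],[665,198],[800,172],[715,148]):
  for z in(.07,.1,.123): print(u,z,np.round(p2w(c,[np.array(u)/5+[240,120]],z)[0],3))
seq((.5763,.0022,.054,182))"
```

```text
[580, 198] 0.07 [0.535 0.037 0.07 ]
[580, 198] 0.1 [0.531 0.033 0.1  ]
[580, 198] 0.123 [0.528 0.03  0.123]
[665, 198] 0.07 [0.534 0.055 0.07 ]
[665, 198] 0.1 [0.53 0.05 0.1 ]
[665, 198] 0.123 [0.528 0.046 0.123]
[800, 172] 0.07 [0.528 0.084 0.07 ]
[800, 172] 0.1 [0.525 0.075 0.1  ]
[800, 172] 0.123 [0.522 0.069 0.123]
[715, 148] 0.07 [0.523 0.065 0.07 ]
[715, 148] 0.1 [0.521 0.059 0.1  ]
[715, 148] 0.123 [0.519 0.054 0.123]
t 21.68 at [0.5763 0.0029 0.1963] w 0.06 -> shift [-1.000e-04 -7.000e-04  1.423e-01] turn [-0.     -0.001  -0.0001]
```

Emit:
{"method": "drive_tool", "body": {"series": [[0.06, [-0.002, -0.0007, 0.04], [0, 0, 0]], [0.06, [-0.002, -0.0007, 0.08], [0, 0, 0]], [0.06, [-0.002, -0.0007, 0.11], [0, 0, 0]], [0.06, [-0.002, -0.0007, 0.13], [0, 0, 0]], [0.06, [-0.002, -0.0007, 0.14], [0, 0, 0]]]}}

```text
time: 22.3
tool_pos: [0.5773, 0.0029, 0.0549]
ee_rot: [3.141, -0.003, -3.106]
wrist_force: [-0.5, -0.2, -0.1]
width: 0.0603
finger_force: 0.0
```

Emit:
{"method": "drive_tool", "body": {"series": [[0.06, [0, 0, 0], [0, 0, 0]], [0, [0, 0, 0], [0, 0, 0]], [0, [0, 0, 0], [0, 0, 0]], [0, [0, 0, 0], [0, 0, 0]], [0, [0, 0, 0], [0, 0, 0]]]}}

```text
time: 22.92
tool_pos: [0.5785, 0.0031, 0.0571]
ee_rot: [-3.141, 0.0, -3.105]
wrist_force: [-0.0, -0.2, 2.6]
width: 0.0316
finger_force: 29.9
```

Emit:
{"method": "drive_tool", "body": {"series": [[0, [0, 0, 0], [0, 0, 0]], [0, [0, 0, 0], [0, 0, 0]]]}}

```text
time: 23.18
tool_pos: [0.5785, 0.0031, 0.0571]
ee_rot: [-3.141, 0.0, -3.106]
wrist_force: [0.6, -1.0, 4.2]
width: 0.0316
finger_force: 30.0
```

Emit:
{"method": "drive_tool", "body": {"series": [[0, [0, 0, -0.01], [0, 0, 0]], [0, [0, 0, -0.03], [0, 0, 0]], [0, [0, 0, -0.07], [0, 0, 0]], [0, [0, 0, -0.11], [0, 0, 0]], [0, [0, 0, -0.14], [0, 0, 0]]]}}

```text
time: 23.8
tool_pos: [0.5781, 0.0035, 0.198]
ee_rot: [3.141, -0.0, -3.105]
wrist_force: [0.0, 0.8, -1.1]
width: 0.0314
finger_force: 29.9
```

```bash
python3 -c "
from h import *
seq((.4335,-.3153,.2,175.1),(.4335,-.3153,.057,175.1))"
```

```text
t 23.8 at [0.5781 0.0035 0.198 ] w 0.0314 -> shift [ 0.1561 -0.3134 -0.0021] turn [ 0.0004 -0.0005  0.1218]
t 23.8 at [ 0.4335 -0.3153  0.2   ] w 0.0314 -> shift [ 0.    -0.     0.143] turn [0. 0. 0.]
```

Emit:
{"method": "drive_tool", "body": {"series": [[0, [0.01, -0.02, 0], [0, 0, 0]], [0, [0.027, -0.055, 0], [0, 0, 0]], [0, [0.045, -0.09, 0], [0, 0, 0]], [0, [0.065, -0.13, 0], [0, 0, 0]], [0, [0.085, -0.17, 0], [0, 0, 0]]]}}

```text
time: 24.42
tool_pos: [0.4966, -0.1713, 0.1936]
ee_rot: [3.14, -0.005, -3.106]
wrist_force: [-0.1, -0.5, -1.6]
width: 0.0312
finger_force: 29.9
```

Emit:
{"method": "drive_tool", "body": {"series": [[0, [0.02, -0.04, 0], [0, 0, 0.03]], [0, [0.037, -0.075, 0], [0, 0, 0.06]], [0, [0.055, -0.11, 0], [0, 0, 0.09]], [0, [0.066, -0.135, 0], [0, 0, 0.12]], [0, [0.071, -0.143, 0], [0, 0, 0.122]]]}}

```text
time: 25.05
tool_pos: [0.4311, -0.3162, 0.1939]
ee_rot: [3.139, -0.005, 3.053]
wrist_force: [0.9, 1.0, -2.1]
width: 0.0311
finger_force: 29.9
```

Emit:
{"method": "drive_tool", "body": {"series": [[0, [0, 0, 0.03], [0, 0, 0]], [0, [0, 0, 0.07], [0, 0, 0]], [0, [0, 0, 0.1], [0, 0, 0]], [0, [0, 0, 0.12], [0, 0, 0]], [0, [0, 0, 0.12], [0, 0, 0]]]}}

```text
time: 25.68
tool_pos: [0.4315, -0.313, 0.0733]
ee_rot: [3.137, -0.006, 3.057]
wrist_force: [-0.4, 0.3, -1.3]
width: 0.0314
finger_force: 29.9
```

Emit:
{"method": "drive_tool", "body": {"series": [[0, [0, 0, 0], [0, 0, 0]], [0, [0, 0, 0], [0, 0, 0]]]}}

```text
time: 25.92
tool_pos: [0.4341, -0.3156, 0.0779]
ee_rot: [-3.14, 0.001, 3.056]
wrist_force: [0.2, 0.6, -1.5]
width: 0.0316
finger_force: 29.9
```

```bash
python3 -c "
from h import *
seq((.4335,-.3153,.0575,175.1))"
```

```text
t 25.93 at [ 0.4341 -0.3156  0.0779] w 0.0316 -> shift [0.0007 0.0003 0.0204] turn [-0.0015  0.001  -0.0001]
```

Emit:
{"method": "drive_tool", "body": {"series": [[0, [0.0005, 0, 0.006], [0, 0, 0]], [0, [0.0005, 0, 0.012], [0, 0, 0]], [0, [0.0005, 0, 0.017], [0, 0, 0]], [0, [0.0005, 0, 0.02], [0, 0, 0]], [0, [0.0005, 0, 0.02], [0, 0, 0]]]}}

```text
time: 26.55
tool_pos: [0.4328, -0.315, 0.0571]
ee_rot: [3.141, -0.001, 3.056]
wrist_force: [-1.4, 1.1, 2.7]
width: 0.0315
finger_force: 29.9
```

Emit:
{"method": "drive_tool", "body": {"series": [[0.045, [0, 0, 0], [0, 0, 0]], [0.06, [0, 0, 0], [0, 0, 0]], [0.06, [0, 0, 0], [0, 0, 0]], [0.06, [0, 0, 0], [0, 0, 0]], [0.06, [0, 0, 0], [0, 0, 0]]]}}

```text
time: 27.18
tool_pos: [0.433, -0.3151, 0.0564]
ee_rot: [3.142, -0.001, 3.056]
wrist_force: [0.1, 0.4, 0.5]
width: 0.0602
finger_force: 0.0
```

Emit:
{"method": "drive_tool", "body": {"series": [[0.06, [0, 0, -0.03], [0, 0, 0]], [0.06, [0, 0, -0.08], [0, 0, 0]], [0.06, [0, 0, -0.12], [0, 0, 0]], [0.06, [0, 0, -0.143], [0, 0, 0]], [0.06, [0, 0, -0.143], [0, 0, 0]]]}}

```text
time: 27.8
tool_pos: [0.4341, -0.316, 0.2019]
ee_rot: [-3.138, 0.003, 3.056]
wrist_force: [-0.3, 0.7, 0.1]
width: 0.0598
finger_force: 0.0
```

```bash
python3 -c "
from h import *
print(imaging.get_calibration('wrist')['position'])
seq((.602,-.28,.2,182))"
```

```text
[ 0.35381478 -0.30918518  0.37970914]
t 27.8 at [ 0.4341 -0.316   0.2019] w 0.0598 -> shift [-0.1642  0.0503  0.0023] turn [-0.0034  0.003  -0.1208]
```

Emit:
{"method": "drive_tool", "body": {"series": [[0.06, [-0.03, 0.009, 0], [0, 0, -0.02]], [0.06, [-0.07, 0.021, 0], [0, 0, -0.05]], [0.06, [-0.11, 0.033, 0], [0, 0, -0.08]], [0.06, [-0.145, 0.045, 0], [0, 0, -0.11]], [0.06, [-0.164, 0.0503, 0], [0, 0.002, -0.121]]]}}

```text
time: 28.42
tool_pos: [0.6016, -0.2778, 0.196]
ee_rot: [3.139, -0.007, -3.105]
wrist_force: [-0.5, -0.7, -0.5]
width: 0.0601
finger_force: 0.0
```

Emit:
{"method": "drive_tool", "body": {"series": [[0.06, [0, 0, 0], [0, 0, 0]], [0.06, [0, 0, 0], [0, 0, 0]], [0.06, [0, 0, 0], [0, 0, 0]]]}}

```text
time: 28.8
tool_pos: [0.5998, -0.2795, 0.1992]
ee_rot: [3.141, -0.003, -3.108]
wrist_force: [0.3, -0.7, 0.5]
width: 0.0601
finger_force: 0.0
```

```bash
python3 -c "
from h import *
c=imaging.get_calibration('wrist')
im=imaging.snapshot('wrist')[:,:,::-1].copy();cv2.imwrite('pics/w5.png',cv2.resize(im[20:240,220:500],None,fx=2.8,fy=2.8,interpolation=cv2.INTER_CUBIC))
for P in([.602,-.28,.064],[.602,-.28,.014],[.602,-.28,.004]): print(np.round((w2p(c,[P])-[220,20])*2.8))
seq((.602,-.28,.054,182))"
```

```text
[[287. 493.]]
[[286. 466.]]
[[286. 461.]]
t 28.85 at [ 0.6    -0.2795  0.1995] w 0.0597 -> shift [-0.0025 -0.0006  0.1455] turn [ 0.0001 -0.003  -0.0009]
```

View pics/w5.png

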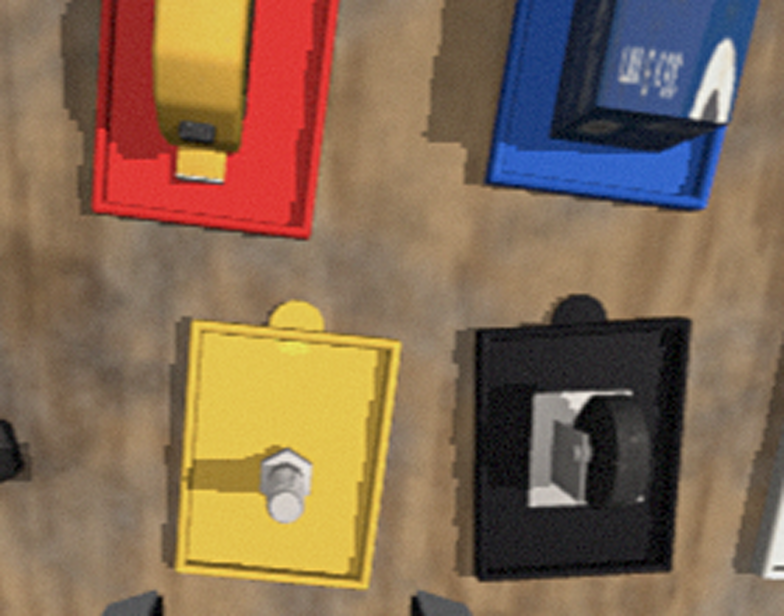

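The bolt top is at (286,504), so it stands at about x=0.6055. The tape stands in red and the caster is centred in black.

Emit:
{"method": "drive_tool", "body": {"series": [[0.06, [-0.006, -0.0005, 0.04], [0, -0.003, 0]], [0.06, [-0.006, -0.0005, 0.08], [0, -0.003, 0]], [0.06, [-0.006, -0.0005, 0.11], [0, -0.003, 0]], [0.06, [-0.006, -0.0005, 0.135], [0, -0.003, 0]], [0.06, [-0.006, -0.0005, 0.145], [0, -0.003, 0]]]}}

```text
time: 29.48
tool_pos: [0.6049, -0.2791, 0.0525]
ee_rot: [3.14, -0.003, -3.107]
wrist_force: [0.7, 0.3, 0.1]
width: 0.06
finger_force: 0.0
```

Emit:
{"method": "drive_tool", "body": {"series": [[0.06, [0, 0, 0], [0, 0, 0]], [0, [0, 0, 0], [0, 0, 0]], [0, [0, 0, 0], [0, 0, 0]], [0, [0, 0, 0], [0, 0, 0]], [0, [0, 0, 0], [0, 0, 0]]]}}

```text
time: 30.1
tool_pos: [0.6065, -0.2794, 0.0547]
ee_rot: [-3.142, 0.0, -3.106]
wrist_force: [0.7, -0.1, -0.4]
width: 0.0235
finger_force: 0.0
```

Emit:
{"method": "drive_tool", "body": {"series": [[0, [0, 0, 0], [0, 0, 0]], [0, [0, 0, 0], [0, 0, 0]], [0, [0, 0, 0], [0, 0, 0]]]}}

```text
time: 30.48
tool_pos: [0.6064, -0.2794, 0.0544]
ee_rot: [3.142, 0.0, -3.106]
wrist_force: [1.3, 0.1, 0.9]
width: 0.015
finger_force: 30.0
```

Emit:
{"method": "drive_tool", "body": {"series": [[0, [0, 0, -0.01], [0, 0, 0]], [0, [0, 0, -0.03], [0, 0, 0]], [0, [0, 0, -0.07], [0, 0, 0]], [0, [0, 0, -0.11], [0, 0, 0]], [0, [0, 0, -0.145], [0, 0, 0]]]}}

```text
time: 31.1
tool_pos: [0.6067, -0.2795, 0.2032]
ee_rot: [-3.14, 0.003, -3.106]
wrist_force: [0.3, 0.4, -0.8]
width: 0.015
finger_force: 30.0
```

```bash
python3 -c "
from h import *
seq((.5871,.0045,.2,182),(.5871,.0045,.055,182))"
```

```text
t 31.1 at [ 0.6067 -0.2795  0.2032] w 0.015 -> shift [0.0097 0.2846 0.0027] turn [-0.0016  0.003   0.0003]
t 31.1 at [0.5871 0.0045 0.2   ] w 0.015 -> shift [ 0.    -0.     0.145] turn [0. 0. 0.]
```

Emit:
{"method": "drive_tool", "body": {"series": [[0, [0, 0.02, 0], [0, 0, 0]], [0, [0.002, 0.06, 0], [0, 0, 0]], [0, [0.004, 0.1, 0], [0, 0, 0]], [0, [0.006, 0.14, 0], [0, 0, 0]], [0, [0.008, 0.18, 0], [0, 0, 0]]]}}

```text
time: 31.72
tool_pos: [0.5906, -0.0968, 0.1975]
ee_rot: [3.14, -0.003, -3.106]
wrist_force: [0.1, -0.4, -0.5]
width: 0.0151
finger_force: 30.0
```

Emit:
{"method": "drive_tool", "body": {"series": [[0, [0, 0.04, 0], [0, 0, 0]], [0, [0, 0.07, 0], [0, 0, 0]], [0, [0.002, 0.095, 0], [0, 0, 0]], [0, [0.002, 0.105, 0], [0, 0, 0]], [0, [0.002, 0.105, 0], [0, 0.003, 0]]]}}

```text
time: 32.35
tool_pos: [0.5857, 0.0059, 0.1986]
ee_rot: [3.141, -0.004, -3.105]
wrist_force: [-0.5, -0.6, -0.1]
width: 0.0151
finger_force: 30.0
```

Emit:
{"method": "drive_tool", "body": {"series": [[0, [0, 0, 0], [0, 0, 0]], [0, [0, 0, 0.04], [0, 0, 0]], [0, [0, 0, 0.08], [0, 0, 0]], [0, [0, 0, 0.11], [0, 0, 0]], [0, [0, 0, 0.12], [0, 0, 0]]]}}

```text
time: 32.98
tool_pos: [0.5845, 0.0042, 0.0767]
ee_rot: [3.141, -0.008, -3.108]
wrist_force: [0.9, -0.3, -0.7]
width: 0.0148
finger_force: 30.0
```

Emit:
{"method": "drive_tool", "body": {"series": [[0, [0, 0, 0], [0, 0, 0]], [0, [0, 0, 0], [0, 0, 0]]]}}

```text
time: 33.22
tool_pos: [0.5873, 0.0047, 0.0814]
ee_rot: [-3.141, 0.0, -3.107]
wrist_force: [-0.2, -0.0, -0.7]
width: 0.0148
finger_force: 30.0
```

```bash
python3 -c "
from h import *
c=imaging.get_calibration('wrist')
im=imaging.snapshot('wrist')[:,:,::-1].copy();cv2.imwrite('pics/w6.png',cv2.resize(im[90:300,200:480],None,fx=2.8,fy=2.8,interpolation=cv2.INTER_CUBIC))
t=np.radians(-1.4)
for a,b in((0,0),(.061,.048),(.061,-.048),(-.061,-.048),(-.061,.048)):
  print(np.round((w2p(c,[(.5871+a*np.cos(t)-b*np.sin(t),.0045+a*np.sin(t)+b*np.cos(t),.012)])-[200,90])*2.8))
seq((.5871,.0045,.055,182))"
```

```text
[[344. 339.]]
[[470. 512.]]
[[196. 497.]]
[[200. 141.]]
[[511. 160.]]
t 33.27 at [0.5873 0.0048 0.0814] w 0.0149 -> shift [ 0.0003 -0.0003  0.0264] turn [-0.0002  0.0006 -0.    ]
```

View pics/w6.png

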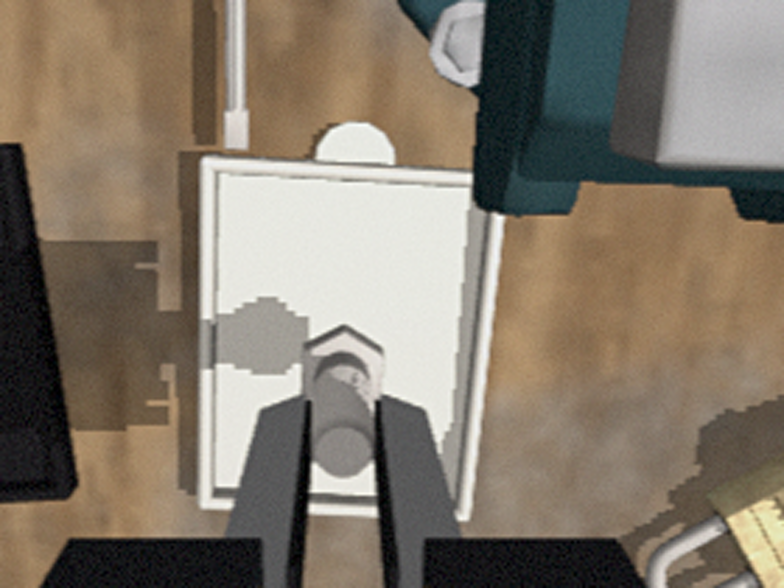

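The tray corners sit about 3–4 mm further out in x than the top view suggested, so I'll shift the placing by 3 mm.

Emit:
{"method": "drive_tool", "body": {"series": [[0, [-0.003, 0, 0.006], [0, 0, 0]], [0, [-0.003, 0, 0.014], [0, 0, 0]], [0, [-0.003, 0, 0.02], [0, 0, 0]], [0, [-0.003, 0, 0.0255], [0, 0, 0]], [0, [-0.003, 0, 0.0255], [0, 0, 0]]]}}

```text
time: 33.9
tool_pos: [0.5892, 0.0052, 0.0544]
ee_rot: [3.141, -0.002, -3.106]
wrist_force: [-0.4, -0.3, 1.0]
width: 0.0148
finger_force: 30.0
```

Emit:
{"method": "drive_tool", "body": {"series": [[0, [0, 0, 0], [0, 0, 0]], [0, [0, 0, 0], [0, 0, 0]]]}}

```text
time: 34.15
tool_pos: [0.5892, 0.0052, 0.0543]
ee_rot: [3.141, -0.002, -3.106]
wrist_force: [-0.2, 0.3, 2.7]
width: 0.015
finger_force: 30.0
```

Contact is light (2.7 N). Release, lift and return to the tape.

Emit:
{"method": "drive_tool", "body": {"series": [[0.025, [0, 0, 0], [0, 0, 0]], [0.04, [0, 0, 0], [0, 0, 0]], [0.06, [0, 0, 0], [0, 0, 0]], [0.06, [0, 0, 0], [0, 0, 0]], [0.06, [0, 0, 0], [0, 0, 0]]]}}

```text
time: 34.78
tool_pos: [0.5889, 0.0052, 0.0538]
ee_rot: [3.141, -0.003, -3.106]
wrist_force: [0.2, 0.4, -1.5]
width: 0.0595
finger_force: 0.0
```

Emit:
{"method": "drive_tool", "body": {"series": [[0.06, [0, 0, -0.03], [0, 0, 0]], [0.06, [0, 0, -0.07], [0, 0, 0]], [0.06, [0, 0, -0.12], [0, 0, 0]], [0.06, [0, 0, -0.146], [0, 0, 0]], [0.06, [0, 0, -0.146], [0, 0, 0]]]}}

```text
time: 35.4
tool_pos: [0.5908, 0.0051, 0.203]
ee_rot: [-3.141, 0.003, -3.106]
wrist_force: [-0.1, -0.4, -0.1]
width: 0.0601
finger_force: 0.0
```

```bash
python3 -c "
from h import *
seq((.433,-.3151,.2,175.1),(.433,-.3151,.0565,175.1))"
```

```text
t 35.4 at [0.5908 0.0051 0.203 ] w 0.0601 -> shift [ 0.169  -0.3144  0.0026] turn [-0.0004  0.0033  0.1207]
t 35.4 at [ 0.433  -0.3151  0.2   ] w 0.0601 -> shift [ 0.     -0.      0.1435] turn [0. 0. 0.]
```

Emit:
{"method": "drive_tool", "body": {"series": [[0.06, [0.015, -0.028, 0], [0, 0, 0]], [0.06, [0.035, -0.064, 0], [0, 0, 0]], [0.06, [0.055, -0.1, 0], [0, 0, 0]], [0.06, [0.075, -0.14, 0], [0, 0, 0]], [0.06, [0.095, -0.177, 0], [0, 0, 0]]]}}

```text
time: 36.02
tool_pos: [0.499, -0.1758, 0.1974]
ee_rot: [3.14, -0.007, -3.106]
wrist_force: [0.1, -0.1, -0.1]
width: 0.06
finger_force: 0.0
```

Emit:
{"method": "drive_tool", "body": {"series": [[0.06, [0.02, -0.04, 0], [0, 0, 0.03]], [0.06, [0.04, -0.075, 0], [0, 0, 0.06]], [0.06, [0.06, -0.11, 0], [0, 0, 0.09]], [0.06, [0.07, -0.13, 0], [0, 0, 0.12]], [0.06, [0.074, -0.1375, 0], [0, 0.002, 0.121]]]}}

```text
time: 36.65
tool_pos: [0.4302, -0.3154, 0.1979]
ee_rot: [3.139, -0.008, 3.054]
wrist_force: [0.4, 1.3, -0.1]
width: 0.0597
finger_force: 0.0
```

Emit:
{"method": "drive_tool", "body": {"series": [[0.06, [0, 0, 0.03], [0, 0, 0]], [0.06, [0, 0, 0.06], [0, 0, 0]], [0.06, [0, 0, 0.08], [0, 0, 0]], [0.06, [0, 0, 0.08], [0, 0, 0]], [0.06, [0, 0, 0.08], [0, 0, 0]]]}}

```text
time: 37.28
tool_pos: [0.4316, -0.3148, 0.1207]
ee_rot: [-3.141, -0.005, 3.057]
wrist_force: [0.8, -1.0, 0.0]
width: 0.0599
finger_force: 0.0
```

```bash
python3 -c "
from h import *
seq((.433,-.3151,.0565,175.1))"
```

```text
t 37.27 at [ 0.4316 -0.3148  0.1207] w 0.0599 -> shift [-0.0017 -0.0002  0.0642] turn [-0.0004 -0.0045  0.0005]
```

Emit:
{"method": "drive_tool", "body": {"series": [[0.06, [-0.001, 0, 0.02], [0, -0.004, 0]], [0.06, [-0.0015, 0, 0.045], [0, -0.004, 0]], [0.06, [-0.0015, 0, 0.064], [0, -0.004, 0]], [0.06, [-0.0015, 0, 0.064], [0, -0.004, 0]]]}}

```text
time: 37.78
tool_pos: [0.432, -0.3146, 0.0559]
ee_rot: [3.141, -0.002, 3.056]
wrist_force: [-0.5, -0.2, 0.2]
width: 0.0598
finger_force: 0.0
```

Emit:
{"method": "drive_tool", "body": {"series": [[0, [0, 0, 0], [0, 0, 0]], [0, [0, 0, 0], [0, 0, 0]], [0, [0, 0, 0], [0, 0, 0]], [0, [0, 0, 0], [0, 0, 0]], [0, [0, 0, 0], [0, 0, 0]]]}}

```text
time: 38.4
tool_pos: [0.4328, -0.3156, 0.0572]
ee_rot: [-3.14, 0.0, 3.056]
wrist_force: [-0.1, -0.2, 4.8]
width: 0.0315
finger_force: 30.0
```

Emit:
{"method": "drive_tool", "body": {"series": [[0, [0, 0, 0], [0, 0, 0]], [0, [0, 0, -0.01], [0, 0, 0]], [0, [0, 0, -0.04], [0, 0, 0]], [0, [0, 0, -0.08], [0, 0, 0]], [0, [0, 0, -0.12], [0, 0, 0]]]}}

```text
time: 39.02
tool_pos: [0.4317, -0.3144, 0.1764]
ee_rot: [3.14, -0.003, 3.056]
wrist_force: [0.4, 0.1, -1.4]
width: 0.0313
finger_force: 30.0
```

Emit:
{"method": "drive_tool", "body": {"series": [[0, [0, 0, -0.023], [0, 0, 0]], [0, [0, 0, -0.023], [0, 0, 0]]]}}

```text
time: 39.28
tool_pos: [0.4331, -0.3156, 0.2011]
ee_rot: [-3.139, 0.002, 3.056]
wrist_force: [-0.3, 0.1, -1.5]
width: 0.0317
finger_force: 29.9
```

```bash
python3 -c "
from h import *
seq((.595,-.281,.2,176.8),(.595,-.281,.0575,176.8))"
```

```text
t 39.27 at [ 0.4331 -0.3156  0.2011] w 0.0317 -> shift [-0.1584  0.0484  0.0013] turn [-0.0023  0.0019 -0.03  ]
t 39.27 at [ 0.595 -0.281  0.2  ] w 0.0317 -> shift [ 0.     -0.      0.1425] turn [0. 0. 0.]
```

Emit:
{"method": "drive_tool", "body": {"series": [[0, [-0.03, 0.009, 0], [0, 0, -0.01]], [0, [-0.07, 0.021, 0], [0, 0, -0.02]], [0, [-0.11, 0.033, 0], [0, 0, -0.03]], [0, [-0.145, 0.044, 0], [0, 0, -0.03]], [0, [-0.1585, 0.0484, 0], [0, 0.001, -0.03]]]}}

```text
time: 39.9
tool_pos: [0.5949, -0.2792, 0.1956]
ee_rot: [3.139, -0.007, 3.087]
wrist_force: [-0.1, -0.4, -1.6]
width: 0.0313
finger_force: 29.9
```

Emit:
{"method": "drive_tool", "body": {"series": [[0, [0, 0, 0], [0, 0, 0]], [0, [0, 0, 0.04], [0, 0, 0]], [0, [0, 0, 0.08], [0, 0, 0]], [0, [0, 0, 0.11], [0, 0, 0]], [0, [0, 0, 0.12], [0, 0, 0]]]}}

```text
time: 40.52
tool_pos: [0.5914, -0.2803, 0.0763]
ee_rot: [3.14, -0.007, 3.084]
wrist_force: [0.0, -0.3, -2.0]
width: 0.0315
finger_force: 29.9
```

Emit:
{"method": "drive_tool", "body": {"series": [[0, [0, 0, 0], [0, 0, 0]], [0, [0, 0, 0], [0, 0, 0]], [0, [0, 0, 0], [0, 0, 0]]]}}

```text
time: 40.9
tool_pos: [0.5951, -0.2811, 0.0812]
ee_rot: [-3.14, 0.001, 3.086]
wrist_force: [-0.0, -0.4, -0.5]
width: 0.0315
finger_force: 29.9
```

```bash
python3 -c "
from h import *
c=imaging.get_calibration('wrist')
im=imaging.snapshot('wrist')[:,:,::-1].copy();cv2.imwrite('pics/w7.png',cv2.resize(im[90:300,200:480],None,fx=2.8,fy=2.8,interpolation=cv2.INTER_CUBIC))
t=np.radians(-3.2)
for a,b in((0,0),(.061,.048),(.061,-.048),(-.061,-.048),(-.061,.048)):
  print(np.round((w2p(c,[(.5967+a*np.cos(t)-b*np.sin(t),-.2811+a*np.sin(t)+b*np.cos(t),.012)])-[200,90])*2.8))
seq((.595,-.281,.0575,176.8))"
```

```text
[[345. 344.]]
[[482. 510.]]
[[208. 509.]]
[[189. 156.]]
[[501. 156.]]
t 40.95 at [ 0.595  -0.281   0.0808] w 0.0315 -> shift [ 0.     -0.      0.0233] turn [-0.0015  0.0005  0.    ]
```

View pics/w7.png

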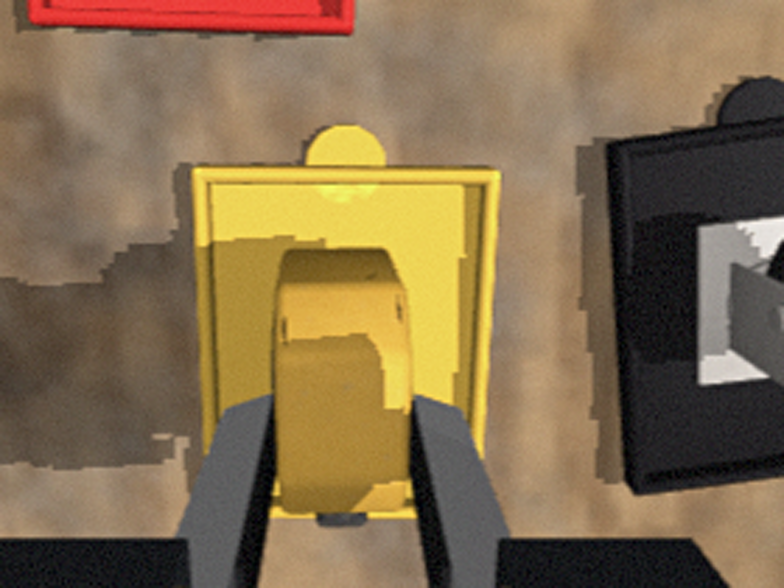

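The yellow tray's edges (rows 168–518) are again about 3 mm further out. I'll add 1 mm to the compromise already in the target and place.

Emit:
{"method": "drive_tool", "body": {"series": [[0, [-0.001, 0, 0.006], [0, 0, 0]], [0, [-0.001, 0, 0.013], [0, 0, 0]], [0, [-0.001, 0, 0.019], [0, 0, 0]], [0, [-0.001, 0, 0.023], [0, 0, 0]], [0, [-0.001, 0, 0.023], [0, 0, 0]]]}}

```text
time: 41.58
tool_pos: [0.595, -0.2804, 0.0573]
ee_rot: [-3.142, -0.002, 3.086]
wrist_force: [-2.8, 1.2, 4.0]
width: 0.0315
finger_force: 30.0
```

Emit:
{"method": "drive_tool", "body": {"series": [[0.045, [0, 0, 0], [0, 0, 0]], [0.06, [0, 0, 0], [0, 0, 0]], [0.06, [0, 0, 0], [0, 0, 0]], [0.06, [0, 0, 0], [0, 0, 0]], [0.06, [0, 0, 0], [0, 0, 0]]]}}

```text
time: 42.2
tool_pos: [0.5952, -0.2806, 0.056]
ee_rot: [-3.141, -0.002, 3.086]
wrist_force: [0.2, -0.1, 0.2]
width: 0.0603
finger_force: 0.0
```

Emit:
{"method": "drive_tool", "body": {"series": [[0.06, [0, 0, -0.03], [0, 0, 0]], [0.06, [0, 0, -0.08], [0, 0, 0]], [0.06, [0, 0, -0.13], [0, 0, 0]], [0.06, [0, 0, -0.16], [0, 0, 0]], [0.06, [0.03, -0.03, -0.18], [0, 0, 0]]]}}

```text
time: 42.82
tool_pos: [0.5656, -0.3077, 0.2383]
ee_rot: [-3.14, 0.001, 3.09]
wrist_force: [-0.1, -0.8, -0.3]
width: 0.0601
finger_force: 0.0
```

Emit:
{"method": "drive_tool", "body": {"series": [[0.06, [0.05, 0, -0.02], [0, 0, 0]], [0.06, [0.1, 0, -0.04], [0, 0, 0]], [0.06, [0.15, 0, -0.06], [0, 0, 0]], [0.06, [0.19, 0, -0.08], [0, 0, 0]], [0.06, [0.23, 0, -0.1], [0, 0, 0]]]}}

```text
time: 43.45
tool_pos: [0.333, -0.2957, 0.3375]
ee_rot: [-3.141, -0.001, 3.086]
wrist_force: [0.6, -0.7, 0.4]
width: 0.06
finger_force: 0.0
```

Emit:
{"method": "drive_tool", "body": {"series": [[0.06, [0, 0, 0], [0, 0, 0]], [0.06, [0, 0, 0], [0, 0, 0]], [0.06, [0, 0, 0], [0, 0, 0]], [0.06, [0, 0, 0], [0, 0, 0]]]}}

```text
time: 43.95
tool_pos: [0.3351, -0.2958, 0.3354]
ee_rot: [3.14, -0.004, 3.087]
wrist_force: [0.4, 0.1, -0.8]
width: 0.0602
finger_force: 0.0
```

```bash
python3 -c "
from h import *
im=imaging.snapshot('top')[:,:,::-1];cv2.imwrite('pics/top1.png',cv2.resize(im[120:275,220:430],None,fx=3.8,fy=3.8,interpolation=cv2.INTER_CUBIC))
im=imaging.snapshot('side')[:,:,::-1];cv2.imwrite('pics/side1.png',cv2.resize(im[120:300,170:420],None,fx=3.2,fy=3.2,interpolation=cv2.INTER_CUBIC))"
```

```text
(no output)
```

View pics/top1.png

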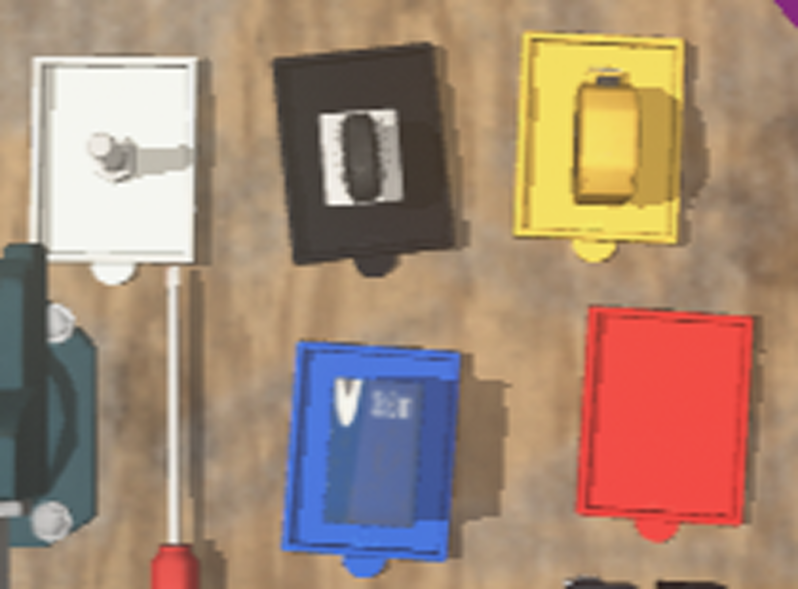

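View pics/side1.png

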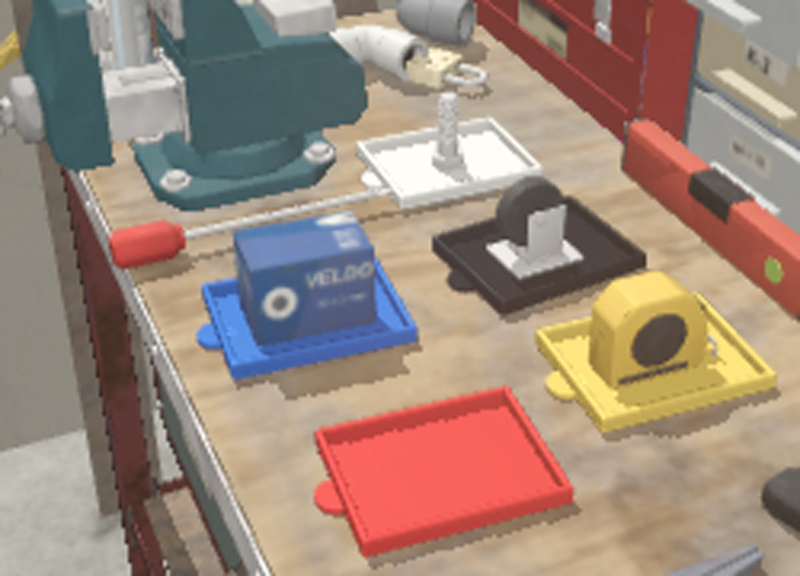

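The top view shows everything upright and centred: bolt (118,163), caster (361,157), tape (606,138), box (372,452). Red is empty, and the side view agrees. Handing in.

```bash
python3 -c "
from bench import robot
print(robot.close_job())"
```

```text
the job is handed in; nothing more can be done
None
```

The job is handed in at about 44 s: the box, tape measure, caster and bolt each stand upright in the middle of their own trays, and the red tray is empty.

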